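# Prime the fuel filter and hold its bayonet cap home

## Robot

A 6-joint arm with a two-finger parallel gripper is mounted at the origin on a cart in front of the work surface, level with it; the furniture and walls round the work are solid. World frame = base frame: x ahead of the robot, y to its left, z up, the work surface at z = 0. Lengths are in m, angles in rad, forces in N, time in s.
With the tool pointing down it reaches from about 0.35 to 0.975 m from the base axis. Payload 4.9 kg.
Tool frame: the origin (TCP) lies at the very end of the fingers, on their centre line; the grasp point (between the pads) lies 19 mm behind it (ctrl.pinch_z is the distance from the TCP to the grasp point, in m); z points along the fingers, y is the direction in which the jaws open and shut (so a half turn about z gives the same grasp; the last joint's range is limited). The gripper opens to 85 mm and grips with 20 to 120 N. Pads are 22 mm wide; open, the fingers measure 114 mm over their backs; the gripper's body (76 mm by 85 mm) begins 54 mm behind the grasp point. The pads swing forward as they close: fully open they stand 13 mm farther back than shut.
Start: joints at [-1.33, 0.053, 1.613, -0, 1.476, -0.119], TCP at [0.22, -0.585, 0.231] pointing down, gripper open.
Joint ranges: [-3.01, 3.01], [-1.01, 2.22], [0.06, 2.58], [-1.02, 4.17], [0.09, 2.62], [-3.14, 3.14]. Speed limits (rad/s): [2.57, 2.57, 3.14, 3.14, 3.14, 3.14].

## Interface

Orientations are given as a rotation vector (axis times angle).
In Python, from station import ctrl gives the robot as it stands.
- The arm moves only by the tool carry_out, never from a script. Its argument "series" is a list of rows, each a list of 7 numbers: the shift along the world's x, y, z each as a share of 0.025 m, from -1 to 1, then the turn, a rotation vector about the world's x, y, z each as a share of 0.1 rad, from -1 to 1, then the opening, from 0 (shut) to 1 (fully open). A call has 1 to 12 rows; each row shifts and turns the commanded pose from where the row before left it; what a row does not reach is not made up. A row lasts 1/10 s, in which the tool goes at most 50 mm and 8.59 degrees, less where a joint would pass 70% of its speed; a pose out of reach is approached as far as the arm can. A call with a number of a shift or a turn outside -1 to 1 is refused whole. A call with a gripper value outside its range is refused whole. The fingers move at their own pace and stop on an object; "grip_force" is the grip in N (left out, the last holds). Time passes only in rows, so rows that do not move let the fingers close. It gives the time, the measured TCP pose, the force and the opening at its end, in the units of the state.
- ctrl.get_obs(): the state, without advancing time (a new reading comes with each control period).
- ctrl.get_image(name): name is "side" or "top"; returns a dict with "frame" (480x640x3 uint8, blue, green, red), "fx", "fy", "cx", "cy" (pixels), "R" (3x3) and "t" (3): a world point X has camera coordinates R X + t. Camera axes: x right, y down, z forward; pixel columns grow to the right and rows downward; lengths in m; the calibration is good to about 2 mm. A picture is of the moment at which its call begins. There is no depth.
- ctrl.finish_job(): hands the job in, once; it reports no verdict.
Trained networks look in a picture, given as the dict that the camera call returned (one of the last four; its "shot" number tells which), for a name from the list of things; names that differ only in an ending like _2 or _b are one class to them, and where a whole thing is asked for, a point or a joint stands for the part that bears it (a point fixed in the world has none). Each returns a list of dicts, best first, with "p" (0 to 1); they miss things now and then, are a little off and sometimes report something else, mostly with a low value. They report only what shows in the picture. A call takes as long as a camera call.
- ctrl.trace(picture, name): "mask" (480x640 bool, what is visible of it) and "rect" ([left, top, width, height] as shares, 0 to 1, of the picture: columns of its width, rows of its height, round what is visible of it).
- ctrl.mark_of(picture, name): "position" ([column, row] as shares, 0 to 1, of the picture: columns of its width, rows of its height: a listed point, or the origin of a listed thing).
The state is a dict: "t": time; "q": joint angles; "dq": joint speeds; "effort": joint torques, N m; "tool_pos": TCP position; "tool_rot": TCP orientation; "contact_force": force on the tool from outside, world axes, zero at the start; "wrist_torque": the same for the moment, N m; "opening": finger opening in m.
Only numpy, scipy, OpenCV 4.12 (cv2) and the standard library are available. Lean on these libraries where they do the work, as an engineer would, in place of code of your own. Each camera call takes 0.05 s, during which the arm holds its last target.

## Task

The knurled cap of the grey fuel-oil filter is still sitting loose and high on its pins, so give the black primer plunger a full stroke now, right down to its stop and back up, to drive the air out past the cap. Then turn the cap on the filter until the hidden keyways inside it drop over the pins, push it fully home against its spring so that its rim sits on the filter's shoulder, and finish still holding it down there while I fit the locking clip. Leave the box, the tape and the ring in front of the filter where they are.

Things in the scene. Friction and masses are not known exactly. Their poses are not given: they have to be found in the camera images.
- filter_head: grey cast fuel-oil filter, fixed to the table on a 74 x 186 mm foot. Origin: centre of the foot's underside; y along the foot, z up. At y = -47 mm a round canister (68 mm across, flat top = shoulder, 55 mm above the table) carries the cap; at y = +45 mm stands the primer, casting 48 mm high there. Brass unions at both ends, lower than 45 mm.
- primer_top (a point): centre of the top of the primer's black push head (29 mm across, 73 mm above the table when up, 63 mm when pushed down); it moves with the plunger; the plunger moves straight down.
- primer (a joint): stroke of the primer plunger in m: 0 = up, grows as it is pressed, 0.010 = down on its stop. Its spring takes about 3.5 N to start and 7 N at the stop, and returns it when let go.
- cap_seat (a point): point on the cap's axis at the level of the canister's shoulder (55 mm above the table), fixed in the filter. Rim on this level = home. From 12 to 5 mm above it the turned-in cap goes down freely under its weight; the last 5 mm go against a spring, 6 N at first, 10 N at the bottom (8 N of push besides the cap's weight). Let go, the cap springs back to 5 mm.
- filter_cap: loose dark steel cap, upright, knurled, 56 mm across, 42 mm high, about 0.2 kg, red band at its lower rim; origin: centre of the lower rim, z up its axis. It sits round a 30 mm spigot (1 mm play) and rests, rim 12 mm above the shoulder, on three hidden pins 120 degrees apart. Grip it round the knurl, fingertips above the shoulder.
- gasket_box: small blue carton, 55 x 75 x 40 mm high, in front of the filter; origin at the centre of its underside. Leave it alone.
- tape_ptfe: white roll of thread tape lying flat, 52 mm across, 13 mm high; origin at the centre of its underside. Leave it alone.
- retainer_ring: steel retainer ring lying flat, 62 mm across, 9 mm high; origin at the centre of its underside. Leave it alone.
- cap_top (a point): centre of the cap's flat top, 42 mm above its rim. Inside the cap are three hidden keyways, 120 degrees apart, 9 mm wide for 5 mm pins (0.1 rad of play either way). Where pins and keyways stand cannot be told from these poses: they meet after 0.45 to 1.35 rad of turning clockwise, seen from above; then the cap is free to go down.

How it is judged:
By the outcome, as a careful person would: the job done as asked, in the order asked, and still so for the second after the job is handed in, while the arm keeps its last pose, push and grip.
It also fails if it takes over 54 s, if anything falls off the work surface, if the arm or the gripper's body presses on something with over 40 N, if the wrist force passes 120 N, or if a joint passes its speed limit or range.

## Working session

There is one attempt and no reset: what is moved stays moved. The work goes in short steps, Python scripts to look and compute and a tool call to move; the robot and the scene stay as the last step left them, time stands still between calls to the robot, and variables do not carry over. Pictures are saved under pics/ and viewed, and the job is handed in when it is done.

Besides the shell and the picture viewer there is one more tool, called after "Request:" by a JSON object that holds its "method" and its "body". carry_out: Moves the arm, as the interface text tells. Shift numbers are shares of 0.025 m and turn numbers shares of 0.1 rad, none past 1 either way. Its arguments: {"type":"object","properties":{"series":{"type":"array"},"grip_force":{"type":"number"}},"required":["series"]}

```bash
mkdir -p pics; ls; cat > h.py <<'E'
from station import ctrl
import numpy as np, cv2
def px(p): return np.array([p[0]*640,p[1]*480])
def ray(im,uv):
    R=np.array(im["R"]);t=np.array(im["t"])
    d=R.T@np.array([(uv[0]-im["cx"])/im["fx"],(uv[1]-im["cy"])/im["fy"],1.0])
    return -R.T@t,d/np.linalg.norm(d)
def at_z(im,uv,z):
    c,d=ray(im,uv); return c+d*(z-c[2])/d[2]
def proj(im,X):
    c=np.array(im["R"])@np.array(X)+np.array(im["t"]); return np.array([im["fx"]*c[0]/c[2]+im["cx"],im["fy"]*c[1]/c[2]+im["cy"]])
def tri(rs):
    A=np.zeros((3,3));b=np.zeros(3)
    for c,d in rs:
        P=np.eye(3)-np.outer(d,d);A+=P;b+=P@c
    return np.linalg.solve(A,b)
E
python3 - <<'E'
from h import *
o=ctrl.get_obs(); print({k:np.round(v,3) for k,v in o.items()}, ctrl.pinch_z)
ims={n:ctrl.get_image(n) for n in("side","top")}
for n,im in ims.items(): cv2.imwrite(f"pics/{n}0.png",im["frame"]); print(n,(-np.array(im["R"]).T@im["t"]).round(3))
Z=dict(primer_top=.073,cap_seat=.055,filter_cap=.067,cap_top=.109,filter_head=0,gasket_box=0,tape_ptfe=0,retainer_ring=0)
for k,z in Z.items():
    rs=[]
    for n,im in ims.items():
        for m in ctrl.mark_of(im,k)[:2]:
            uv=px(m["position"]); print(k,n,round(m["p"],2),uv.round(1),at_z(im,uv,z).round(4))
        ms=ctrl.mark_of(im,k)
        if ms: rs.append(ray(im,px(ms[0]["position"])))
    if len(rs)==2: print("  tri",tri(rs).round(4))
E
```

```text
pics
{'t': np.float64(0.0), 'q': array([-1.33 ,  0.053,  1.614, -0.   ,  1.476, -0.119]), 'dq': array([-0.   ,  0.001, -0.   ,  0.002,  0.   ,  0.   ]), 'effort': array([-3.0000e-03, -3.9368e+01, -3.7018e+01, -0.0000e+00,  7.0000e-03,
       -0.0000e+00]), 'tool_pos': array([ 0.22 , -0.584,  0.23 ]), 'tool_rot': array([-3.089, -0.562,  0.   ]), 'contact_force': array([-0.159,  0.332, -1.044]), 'wrist_torque': array([0.007, 0.024, 0.004]), 'opening': np.float64(0.086)} 0.0187
side [ 1.004 -0.017  0.727]
top [0.369 0.159 0.958]
primer_top side 0.46 [371.4 252.5] [0.4924 0.2154 0.073 ]
primer_top top 0.75 [285.9 203.9] [0.4973 0.2129 0.073 ]
  tri [0.4966 0.213  0.0786]
cap_seat side 0.93 [324.2 284.8] [0.5261 0.1211 0.055 ]
cap_seat side 0.56 [268.8 286.5] [0.5058 0.0299 0.055 ]
cap_seat top 0.63 [339.9 189.9] [0.5206 0.1267 0.055 ]
  tri [0.5213 0.1245 0.0476]
filter_cap side 0.67 [322.8 276.8] [0.5179 0.1207 0.067 ]
filter_cap top 0.91 [339.3 184.2] [0.5278 0.1278 0.067 ]
  tri [0.5251 0.1236 0.0751]
cap_top side 0.64 [324.9 261.6] [0.5199 0.1233 0.109 ]
cap_top top 0.59 [343.6 181.3] [0.5246 0.1226 0.109 ]
  tri [0.5236 0.1226 0.1137]
filter_head side 0.69 [347.1 291.9] [0.5128 0.1683 0.    ]
filter_head top 0.9 [314.4 201.4] [0.511  0.1687 0.    ]
  tri [ 0.5113  0.1688 -0.0022]
gasket_box side 0.83 [317.9 260.3] [0.428  0.1359 0.    ]
gasket_box top 0.85 [331.6 249.1] [0.4289 0.1415 0.    ]
  tri [ 0.4282  0.1387 -0.0006]
tape_ptfe side 0.58 [369.8 239.5] [0.4024 0.2492 0.    ]
tape_ptfe top 0.72 [267.1 260.8] [0.4117 0.2508 0.    ]
tape_ptfe top 0.48 [285.7 202.7] [0.5099 0.2177 0.    ]
  tri [0.4107 0.2478 0.0094]
retainer_ring side 0.52 [318.9 264.1] [0.4374 0.1354 0.    ]
retainer_ring top 0.95 [394.7 229.1] [0.4603 0.0338 0.    ]
  tri [0.4694 0.0827 0.0647]
```

View pics/side0.png

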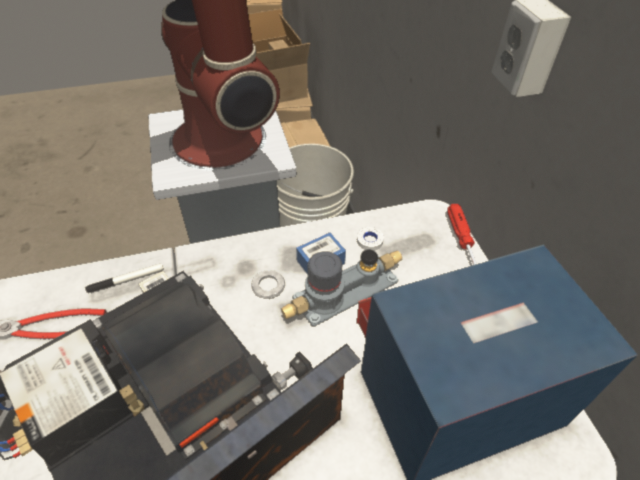

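View pics/top0.png

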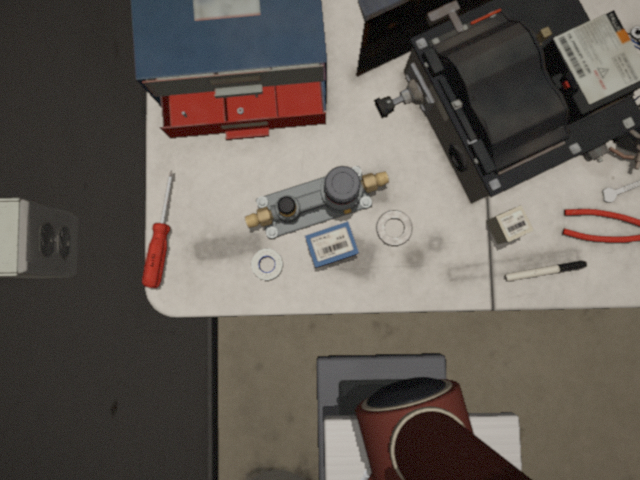

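```bash
python3 - <<'E'
from h import *
ims={n:ctrl.get_image(n) for n in("side","top")}
for k in("filter_cap","primer_top"):
    for n,im in ims.items():
        for m in ctrl.trace(im,k)[:1]:
            M=np.argwhere(m["mask"]); print(k,n,round(m["p"],2),np.round(np.array(m["rect"])*[640,480,640,480],1),M.mean(0)[::-1].round(1))
            f=im["frame"].copy()
            c,_=cv2.findContours(m["mask"].astype(np.uint8),0,1); cv2.drawContours(f,c,-1,(0,255,0),1)
            cv2.imwrite(f"pics/tr_{k}_{n}.png",cv2.resize(f[140:320,240:440],None,fx=4,fy=4)[:600])
E
```

```text
filter_cap side 0.46 [362.  250.7  14.9  16. ] [368.9 257.3]
filter_cap top 0.68 [322.6 166.9  35.3  36.6] [341.3 185.1]
primer_top side 0.73 [363.1 248.   15.8  19.5] [368.4 257.3]
primer_top top 0.79 [277.6 193.3  15.9  20.8] [285.8 205.2]
```

```bash
python3 - <<'E'
from h import *
from scipy.optimize import minimize
ims={n:ctrl.get_image(n) for n in("side","top")}
cap=np.array([.5235,.1235]);pr=np.array([.4965,.2135])
th=np.linspace(0,2*np.pi,90)
outs=[]
for n,im in ims.items():
    x0,y0=(300,225) if n=="side" else (250,150)
    S=5
    f=cv2.resize(im["frame"][y0:y0+100,x0-20:x0+130],None,fx=S,fy=S,interpolation=cv2.INTER_CUBIC)
    g=f.copy()
    for c,r,z,col in((cap,.028,.109,(0,255,0)),(cap,.028,.067,(0,255,255)),(cap,.034,.055,(255,0,255)),(pr,.0145,.073,(0,255,0))):
        P=np.array([(proj(im,[c[0]+r*np.cos(a),c[1]+r*np.sin(a),z])-[x0-20,y0])*S+S/2 for a in th])
        cv2.polylines(g,[P.astype(int)],True,col,1)
    cv2.imwrite(f"pics/crop_{n}.png",g); cv2.imwrite(f"pics/raw_{n}.png",f)
E
```

```text
(no output)
```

View pics/crop_side.png

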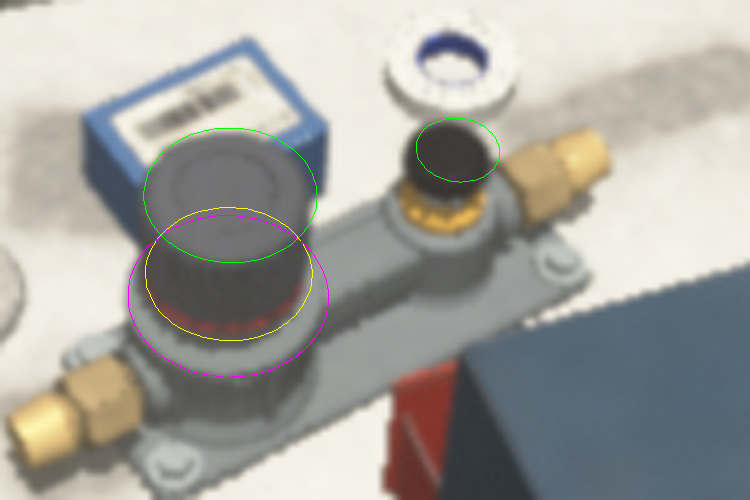

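View pics/crop_top.png

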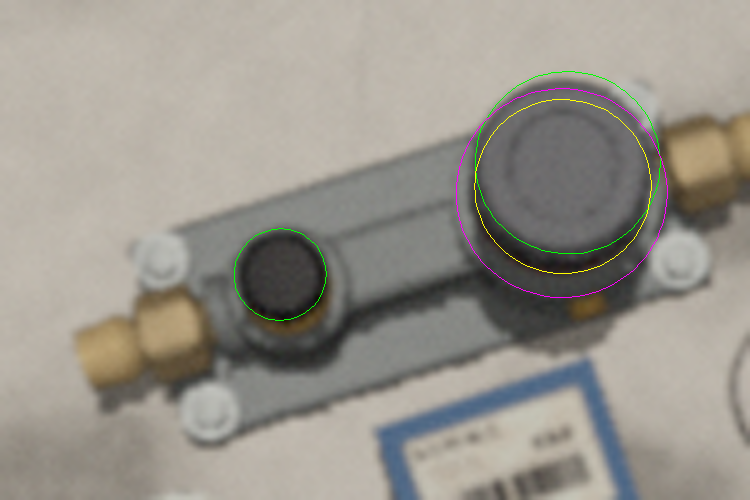

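Request:
{"method": "carry_out", "body": {"series": [[0.3, 0.9, 0, 0, 0, 0.6, 0], [0.3, 0.9, 0, 0, 0, 0.6, 0], [0.3, 0.9, 0, 0, 0, 0.6, 0], [0.3, 0.9, 0, 0, 0, 0.6, 0], [0.3, 0.9, 0, 0, 0, 0.6, 0], [0.3, 0.9, 0, 0, 0, 0.6, 0], [0.3, 0.9, 0, 0, 0, 0.6, 0], [0.3, 0.9, 0, 0, 0, 0.6, 0], [0.3, 0.9, 0, 0, 0, 0.6, 0], [0.3, 0.9, 0, 0, 0, 0.6, 0], [0.3, 0.9, 0, 0, 0, 0.6, 0], [0.3, 0.9, 0, 0, 0, 0.6, 0]]}}

```text
t: 3.3
tool_pos: [0.3102, -0.3141, 0.2314]
tool_rot: [2.693, 1.618, 0.0]
contact_force: [0.2, 0.0, 0.1]
opening: -0.0003
```

```bash
python3 - <<'E'
from h import *
o=ctrl.get_obs(); print({k:np.round(v,3) for k,v in o.items()})
im=ctrl.get_image("top")
for uv in [(325,130),(240,135),(385,105),(480,195)]:
    print(uv,[at_z(im,uv,z).round(3) for z in(0.,.05,.15)])
E
```

```text
{'t': np.float64(3.3), 'q': array([-0.96 , -0.413,  2.02 ,  0.   ,  1.534, -0.472]), 'dq': array([ 0.426, -0.314,  0.227, -0.001,  0.085, -0.17 ]), 'effort': array([ -2.477, -18.28 , -37.87 ,  -0.047,  -0.044,   0.135]), 'tool_pos': array([ 0.31 , -0.314,  0.231]), 'tool_rot': array([2.693, 1.618, 0.   ]), 'contact_force': array([0.234, 0.037, 0.126]), 'wrist_torque': array([-0.032,  0.024, -0.009]), 'opening': np.float64(-0.0)}
(325, 130) [array([0.635, 0.148, 0.   ]), array([0.621, 0.148, 0.05 ]), array([0.593, 0.149, 0.15 ])]
(240, 135) [array([0.63 , 0.295, 0.   ]), array([0.616, 0.287, 0.05 ]), array([0.589, 0.273, 0.15 ])]
(385, 105) [array([0.677, 0.043, 0.   ]), array([0.661, 0.049, 0.05 ]), array([0.629, 0.061, 0.15 ])]
(480, 195) [array([ 0.515, -0.113,  0.   ]), array([ 0.508, -0.099,  0.05 ]), array([ 0.492, -0.071,  0.15 ])]
```

Request:
{"method": "carry_out", "body": {"series": [[0.3, 0.9, 0, 0, 0, 0.7, 0], [0.3, 0.9, 0, 0, 0, 0.7, 0], [0.3, 0.9, 0, 0, 0, 0.7, 0], [0.3, 0.9, 0, 0, 0, 0.7, 0], [0.3, 0.9, 0, 0, 0, 0.7, 0], [0.3, 0.9, 0, 0, 0, 0.7, 0], [0.3, 0.9, 0, 0, 0, 0.7, 0], [0.3, 0.9, 0, 0, 0, 0.7, 0], [0.3, 0.9, 0, 0, 0, 0.7, 0], [0.3, 0.9, 0, 0, 0, 0.7, 0], [0.3, 0.9, 0, 0, 0, 0.7, 0], [0.3, 0.9, 0, 0, 0, 0.7, 0]]}}

```text
t: 4.55
tool_pos: [0.4004, -0.0443, 0.2315]
tool_rot: [1.799, 2.575, 0.0]
contact_force: [-0.3, -0.6, -0.6]
opening: -0.0002
```

Request:
{"method": "carry_out", "body": {"series": [[0.3, 0.9, 0, 0, 0, 0.7, 0], [0.3, 0.9, 0, 0, 0, 0.7, 0], [0.3, 0.9, 0, 0, 0, 0.7, 0], [0.3, 0.9, 0, 0, 0, 0.7, 0], [0.3, 0.9, 0, 0, 0, 0.7, 0], [0.3, 0.8, 0, 0, 0, 0.7, 0], [0.3, 0.8, 0, 0, 0, 0.7, 0], [0.3, 0.8, 0, 0, 0, 0.7, 0], [0.3, 0.7, 0, 0, 0, 0.7, 0], [0, 0, 0, 0, 0, 0, 0]]}}

```text
t: 5.55
tool_pos: [0.4681, 0.1462, 0.2313]
tool_rot: [-0.913, -3.006, -0.0]
contact_force: [-0.3, -0.5, 0.3]
opening: -0.0002
```

```bash
python3 - <<'E'
from h import *
o=ctrl.get_obs(); print({k:np.round(v,4) for k,v in o.items()})
E
```

```text
{'t': np.float64(5.55), 'q': array([ 1.5070e-01, -2.7840e-01,  1.9176e+00,  2.0000e-04,  1.5023e+00,
       -8.3030e-01]), 'dq': array([-0.0303, -0.0264,  0.0257, -0.024 ,  0.0176,  0.0234]), 'effort': array([  0.8018, -24.7355, -37.5172,   0.1414,  -0.1015,  -0.1486]), 'tool_pos': array([0.4681, 0.1462, 0.2313]), 'tool_rot': array([-9.1310e-01, -3.0059e+00, -3.0000e-04]), 'contact_force': array([-0.2673, -0.466 ,  0.3088]), 'wrist_torque': array([-0.0333, -0.0278, -0.0311]), 'opening': np.float64(-0.0002)}
```

Request:
{"method": "carry_out", "body": {"series": [[0.3, 0.66, 0, 0, 0, 0, 0], [0.3, 0.66, 0, 0, 0, 0, 0], [0.3, 0.66, 0, 0, 0, 0, 0], [0.3, 0.66, 0, 0, 0, 0, 0], [0, 0, -1, 0, 0, 0, 0], [0, 0, -1, 0, 0, 0, 0], [0, 0, -1, 0, 0, 0, 0], [0, 0, -1, 0, 0, 0, 0], [0, 0, -1, 0, 0, 0, 0], [0, 0, -0.4, 0, 0, 0, 0], [0, 0, 0, 0, 0, 0, 0]]}}

```text
t: 6.65
tool_pos: [0.4964, 0.2101, 0.0946]
tool_rot: [-0.917, -3.002, 0.003]
contact_force: [0.1, 0.1, -0.7]
opening: -0.0004
```

```bash
python3 - <<'E'
from h import *
o=ctrl.get_obs(); print(o["tool_pos"],o["contact_force"])
for n,(x0,y0) in dict(side=(300,190),top=(220,150)).items():
    im=ctrl.get_image(n); print(n,proj(im,o["tool_pos"]),[ (px(m["position"]).round(1),round(m["p"],2)) for m in ctrl.mark_of(im,"primer_top")[:2]])
    cv2.imwrite(f"pics/pre_{n}.png",cv2.resize(im["frame"][y0:y0+120,x0:x0+160],None,fx=5,fy=5,interpolation=cv2.INTER_CUBIC))
E
```

```text
[0.49638286 0.21006875 0.09460474] [ 0.09912248  0.06173175 -0.68756602]
side [370.23094446 246.63544363] [(array([369.9, 255. ]), 0.55)]
top [286.85646273 202.44422235] []
```

View pics/pre_side.png

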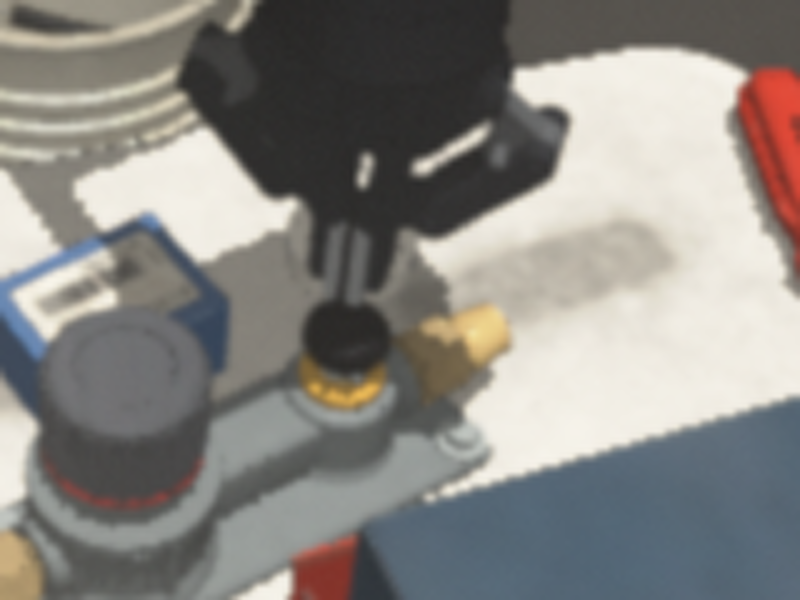

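View pics/pre_top.png

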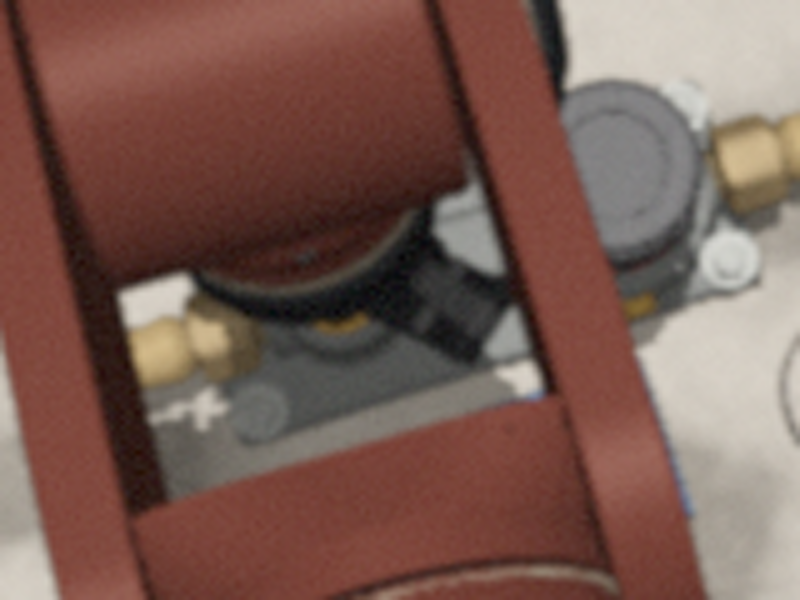

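Request:
{"method": "carry_out", "body": {"series": [[0.06, 0.08, -0.6, 0, 0, 0, 0], [0, 0, -0.4, 0, 0, 0, 0], [0, 0, -0.2, 0, 0, 0, 0], [0, 0, 0, 0, 0, 0, 0]]}}

```text
t: 7.25
tool_pos: [0.4994, 0.2132, 0.0662]
tool_rot: [0.916, 3.005, 0.0]
contact_force: [-1.0, 0.4, 4.8]
opening: 0.0
```

Request:
{"method": "carry_out", "body": {"series": [[0, 0, -0.2, 0, 0, 0, 0], [0, 0, 0, 0, 0, 0, 0]]}}

```text
t: 7.45
tool_pos: [0.4996, 0.2133, 0.0628]
tool_rot: [0.916, 3.005, 0.0]
contact_force: [-3.0, 0.4, 8.9]
opening: 0.0002
```

Request:
{"method": "carry_out", "body": {"series": [[0, 0, -0.06, 0, 0, 0, 0], [0, 0, 0, 0, 0, 0, 0], [0, 0, 0, 0, 0, 0, 0]]}}

```text
t: 7.75
tool_pos: [0.4997, 0.2134, 0.0628]
tool_rot: [0.916, 3.005, 0.0]
contact_force: [-5.9, -2.0, 15.4]
opening: 0.0
```

```bash
python3 - <<'E'
from h import *
o=ctrl.get_obs(); print(o["tool_pos"],o["contact_force"])
for n,(x0,y0) in dict(side=(300,190)).items():
    im=ctrl.get_image(n)
    cv2.imwrite(f"pics/press_{n}.png",cv2.resize(im["frame"][y0:y0+120,x0:x0+160],None,fx=5,fy=5,interpolation=cv2.INTER_CUBIC))
E
```

```text
[0.49972269 0.21336475 0.06276045] [-5.94435695 -1.98174925 15.40479793]
```

View pics/press_side.png

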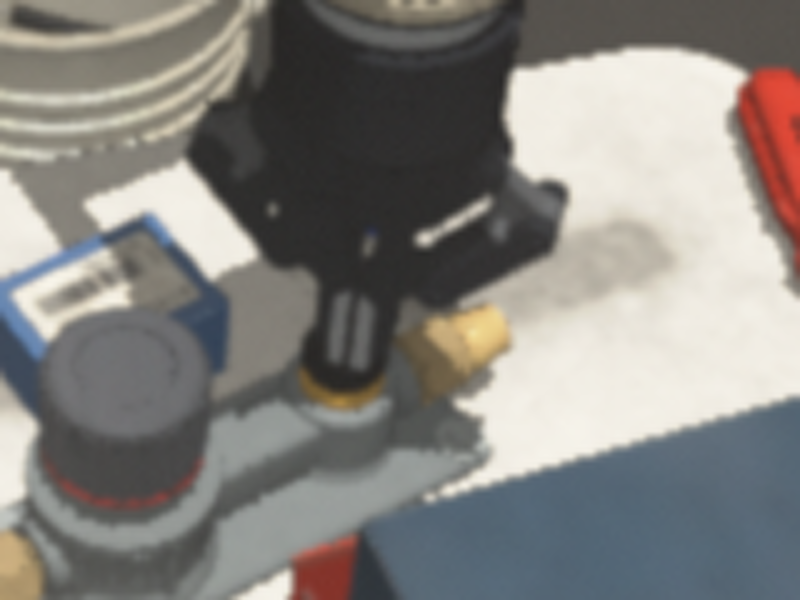

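Request:
{"method": "carry_out", "body": {"series": [[0, 0, 0.3, 0, 0, 0, 0], [0, 0, 0.5, 0, 0, 0, 0], [0, 0, 1, 0, 0, 0, 0], [0, 0, 1, 0, 0, 0, 0.5], [0, 0, 1, 0, 0, 0, 1], [0, 0, 1, 0, 0, 0, 1], [0.2, -0.7, 0, 0, 0, 0, 1], [0.2, -0.7, 0, 0, 0, 0, 1], [0.2, -0.7, 0, 0, 0, 0, 1], [0.2, -0.7, 0, 0, 0, 0, 1], [0.2, -0.7, 0, 0, 0, 0, 1], [0, 0, 0, 0, 0, 0, 1]]}}

```text
t: 9.0
tool_pos: [0.5238, 0.124, 0.1794]
tool_rot: [-0.919, -3.003, 0.002]
contact_force: [0.1, 0.5, 0.3]
opening: 0.0854
```

```bash
python3 - <<'E'
from h import *
o=ctrl.get_obs(); print(o["tool_pos"],o["contact_force"],o["q"],o["opening"])
R=cv2.Rodrigues(o["tool_rot"])[0]; print(R.round(3))
for n,(x0,y0) in dict(side=(280,190),top=(250,120)).items():
    im=ctrl.get_image(n); print([ (px(m["position"]).round(1),round(m["p"],2)) for m in ctrl.mark_of(im,"primer_top")[:2]])
    cv2.imwrite(f"pics/up_{n}.png",cv2.resize(im["frame"][y0:y0+120,x0:x0+160],None,fx=5,fy=5,interpolation=cv2.INTER_CUBIC))
E
```

```text
[0.52378335 0.12396353 0.17941005] [0.12679562 0.5169019  0.33725537] [ 9.43911318e-02 -1.16513332e-01  1.86603258e+00 -5.64892436e-04
  1.39374782e+00 -8.82109333e-01] 0.0853611414699494
[[-0.829  0.56  -0.002]
 [ 0.56   0.829 -0.001]
 [ 0.001 -0.001 -1.   ]]
[(array([371.9, 255.7]), 0.49)]
[(array([285., 202.]), 0.6)]
```

View pics/up_side.png

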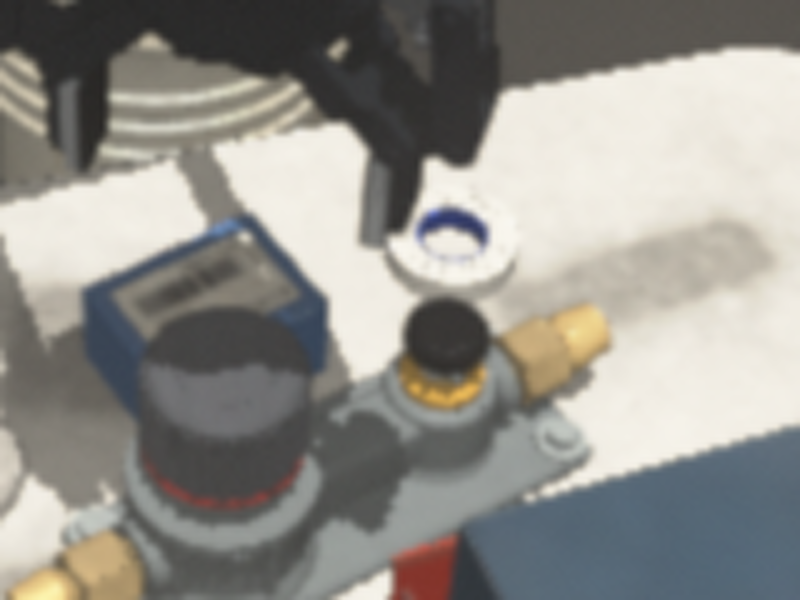

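View pics/up_top.png

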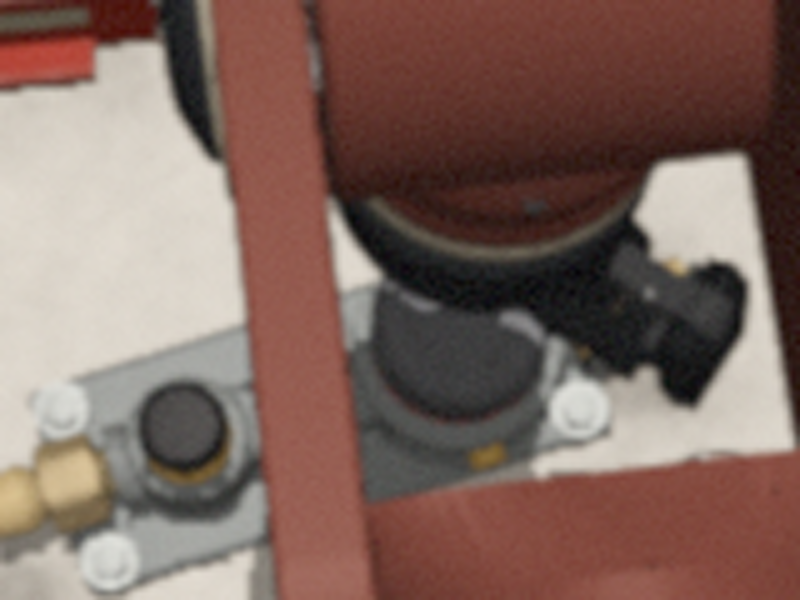

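Request:
{"method": "carry_out", "body": {"series": [[0, 0, -1, 0, 0, 0, 1], [0, 0, -0.8, 0, 0, 0, 1], [0, 0, -0.8, 0, 0, 0, 1], [0, 0, -0.8, 0, 0, 0, 1], [0, 0, -0.6, 0, 0, 0, 1], [0, 0, -0.4, 0, 0, 0, 1], [0, 0, 0, 0, 0, 0, 1], [0, 0, 0, 0, 0, 0, 1]]}}

```text
t: 10.0
tool_pos: [0.5244, 0.1257, 0.0703]
tool_rot: [0.916, 3.005, 0.0]
contact_force: [0.6, 0.4, 0.4]
opening: 0.0857
```

```bash
python3 - <<'E'
from h import *
o=ctrl.get_obs(); print(o["tool_pos"],o["contact_force"])
for n,(x0,y0) in dict(side=(270,190)).items():
    im=ctrl.get_image(n)
    cv2.imwrite(f"pics/low_{n}.png",cv2.resize(im["frame"][y0:y0+120,x0:x0+160],None,fx=5,fy=5,interpolation=cv2.INTER_CUBIC))
E
```

```text
[0.52442677 0.12572315 0.07032297] [0.56036067 0.37605936 0.43294243]
```

View pics/low_side.png

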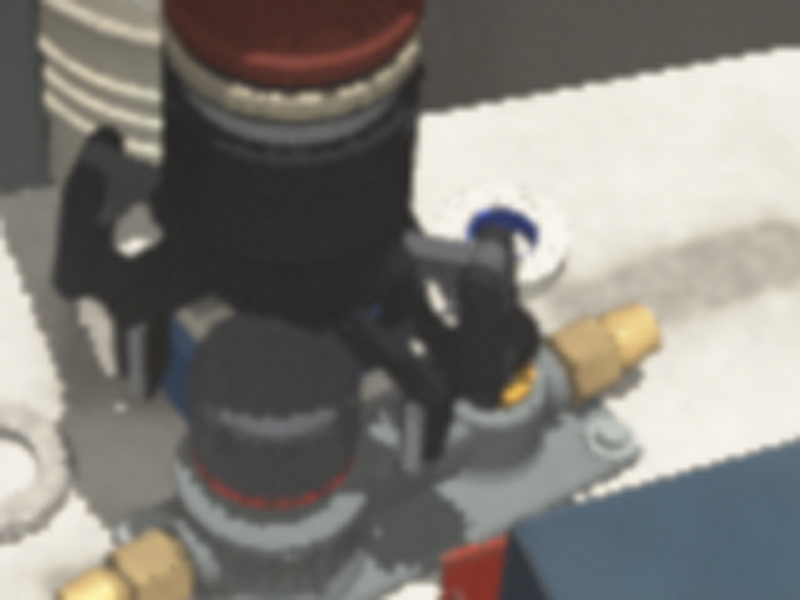

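Request:
{"method": "carry_out", "body": {"series": [[0, 0, 0, 0, 0, 0, 0.5], [0, 0, 0, 0, 0, 0, 0.3], [0, 0, 0, 0, 0, 0, 0.3], [0, 0, 0, 0, 0, 0, 0.3], [0, 0, 0, 0, 0, 0, 0.3], [0, 0, 0, 0, 0, 0, 0.3]], "grip_force": 40}}

```text
t: 10.65
tool_pos: [0.5243, 0.1247, 0.071]
tool_rot: [0.916, 3.005, -0.003]
contact_force: [-3.9, -3.8, 5.1]
opening: 0.0549
```

```bash
python3 - <<'E'
from h import *
o=ctrl.get_obs(); print({k:np.round(v,4) for k,v in o.items()})
R=cv2.Rodrigues(o["tool_rot"])[0]; print((R.T@o["contact_force"]).round(2))
E
```

```text
{'t': np.float64(10.65), 'q': array([ 9.6400e-02,  5.3000e-03,  1.9432e+00, -1.9000e-03,  1.1933e+00,
       -8.8200e-01]), 'dq': array([-0.0004,  0.0003, -0.0002, -0.0008,  0.0016, -0.0004]), 'effort': array([ 1.49730e+00, -3.09510e+01, -3.22365e+01,  7.82300e-01,
       -9.40200e-01, -1.41000e-02]), 'tool_pos': array([0.5243, 0.1247, 0.071 ]), 'tool_rot': array([ 9.1590e-01,  3.0046e+00, -2.7000e-03]), 'contact_force': array([-3.9088, -3.8029,  5.0938]), 'wrist_torque': array([-0.5655,  0.5281,  0.0502]), 'opening': np.float64(0.0549)}
[ 1.12 -5.34 -5.09]
```

Request:
{"method": "carry_out", "body": {"series": [[-0.03, -0.04, -0.04, 0, 0, 0, 0.3], [0, 0, 0, 0, 0, -0.5, 0.3], [0, 0, 0, 0, 0, -0.8, 0.3], [0, 0, 0, 0, 0, -0.8, 0.3], [0, 0, 0, 0, 0, -0.8, 0.3], [0, 0, 0, 0, 0, -0.8, 0.3], [0, 0, 0, 0, 0, 0, 0.3], [0, 0, 0, 0, 0, 0, 0.3]], "grip_force": 60}}

```text
t: 11.45
tool_pos: [0.5247, 0.1238, 0.0711]
tool_rot: [1.452, 2.782, -0.0]
contact_force: [-2.1, -3.8, 8.0]
opening: 0.0546
```

```bash
cat > st.py <<'E'
from h import *
o=ctrl.get_obs(); R=cv2.Rodrigues(o["tool_rot"])[0]
print(o["t"].round(2),o["tool_pos"].round(4),"F",o["contact_force"].round(1),"T",o["wrist_torque"].round(2),"yaw",np.arctan2(R[1,1],R[0,1]).round(3),"tilt",R[:,2].round(3),"q6",o["q"][5].round(2),o["opening"].round(4))
E
python3 st.py
```

```text
Traceback (most recent call last):
  File "st.py", line 3, in <module>
    print(o["t"].round(2),o["tool_pos"].round(4),"F",o["contact_force"].round(1),"T",o["wrist_torque"].round(2),"yaw",np.arctan2(R[1,1],R[0,1]).round(3),"tilt",R[:,2].round(3),"q6",o["q"][5].round(2),o["opening"].round(4))
          ^^^^^^^^^^^^
AttributeError: 'float' object has no attribute 'round'
```

```bash
sed -i 's/o\["t"\].round(2)/round(o["t"],2)/; s/o\["opening"\].round(4)/round(float(o["opening"]),4)/' st.py; python3 st.py
```

```text
11.45 [0.5247 0.1238 0.0711] F [-2.1 -3.8  8. ] T [-0.59  0.36 -0.07] yaw 0.609 tilt [ 0.003 -0.002 -1.   ] q6 -0.51 0.0546
```

Request:
{"method": "carry_out", "body": {"series": [[-0.02, -0.03, 0, 0, 0, -0.5, 0.3], [0, 0, 0, 0, 0, -0.5, 0.3], [0, 0, 0, 0, 0, 0, 0.3]]}}

```text
t: 11.75
tool_pos: [0.5246, 0.1234, 0.0709]
tool_rot: [1.589, 2.706, 0.002]
contact_force: [0.9, -0.9, 6.0]
opening: 0.0549
```

```bash
python3 st.py
```

```text
11.75 [0.5246 0.1234 0.0709] F [ 0.9 -0.9  6. ] T [-0.43 -0.03 -0.04] yaw 0.509 tilt [ 0.004 -0.001 -1.   ] q6 -0.41 0.0549
```

Request:
{"method": "carry_out", "body": {"series": [[0, 0, -0.04, 0, 0, -0.5, 0.3], [0, 0, 0, 0, 0, -0.5, 0.3], [0, 0, 0, 0, 0, 0, 0.3]]}}

```text
t: 12.05
tool_pos: [0.5233, 0.1235, 0.0687]
tool_rot: [1.723, 2.625, 0.0]
contact_force: [-1.6, -3.1, 3.7]
opening: 0.0544
```

Request:
{"method": "carry_out", "body": {"series": [[0, 0, 0, 0, 0, -0.5, 0.3], [0, 0, 0, 0, 0, -0.5, 0.3], [0, 0, 0, 0, 0, 0, 0.3]]}}

```text
t: 12.35
tool_pos: [0.522, 0.1239, 0.0668]
tool_rot: [-1.851, -2.537, 0.001]
contact_force: [0.2, -0.4, -2.4]
opening: 0.0548
```

```bash
python3 st.py
```

```text
12.35 [0.522  0.1239 0.0668] F [ 0.2 -0.4 -2.4] T [-0.   -0.05  0.01] yaw 0.31 tilt [-0.002  0.    -1.   ] q6 -0.22 0.0548
```

Request:
{"method": "carry_out", "body": {"series": [[0, 0, -0.1, 0, 0, 0, 0.3], [0, 0, 0, 0, 0, 0, 0.3], [0, 0, 0, 0, 0, 0, 0.3]]}}

```text
t: 12.65
tool_pos: [0.5224, 0.1238, 0.0648]
tool_rot: [-1.852, -2.537, 0.001]
contact_force: [0.6, 0.7, -1.8]
opening: 0.0549
```

```bash
python3 st.py;python3 - <<'E'
from h import *
im=ctrl.get_image("side");x0,y0=270,190
cv2.imwrite("pics/turned.png",cv2.resize(im["frame"][y0:y0+120,x0:x0+160],None,fx=5,fy=5,interpolation=cv2.INTER_CUBIC))
E
```

```text
12.65 [0.5224 0.1238 0.0648] F [ 0.6  0.7 -1.8] T [ 0.04 -0.02  0.01] yaw 0.31 tilt [-0.001  0.    -1.   ] q6 -0.22 0.0549
```

View pics/turned.png

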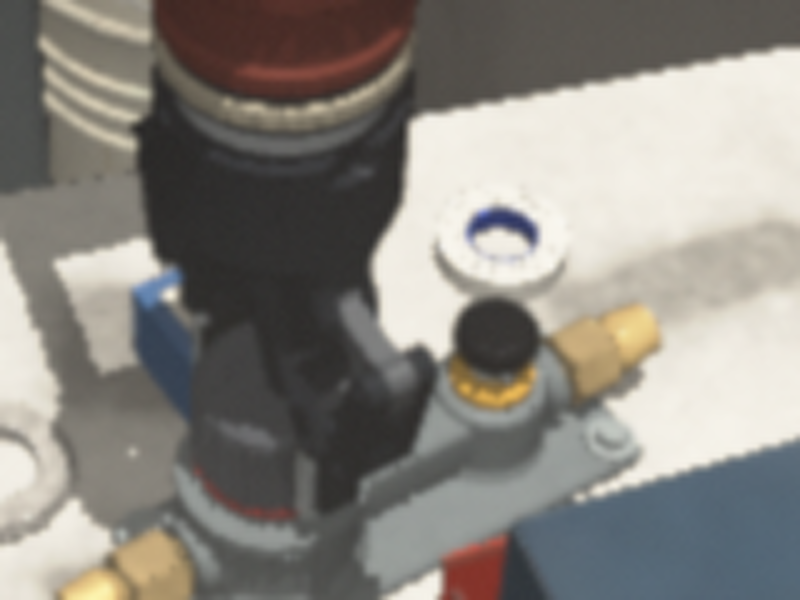

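Request:
{"method": "carry_out", "body": {"series": [[0, 0, 0, 0, 0, 0, 0.3], [0, 0, -0.1, 0, 0, 0, 0.3], [0, 0, -0.1, 0, 0, 0, 0.3], [0, 0, -0.1, 0, 0, 0, 0.3], [0, 0, 0, 0, 0, 0, 0.3]], "grip_force": 90}}

```text
t: 13.2
tool_pos: [0.523, 0.1239, 0.0596]
tool_rot: [-1.852, -2.537, 0.001]
contact_force: [-7.3, -0.5, 10.4]
opening: 0.0542
```

Request:
{"method": "carry_out", "body": {"series": [[0, 0, -0.06, 0, 0, 0, 0.3], [0, 0, 0, 0, 0, 0, 0.3]]}}

```text
t: 13.4
tool_pos: [0.523, 0.1239, 0.0596]
tool_rot: [-1.852, -2.537, 0.002]
contact_force: [-11.8, -1.0, 18.9]
opening: 0.0541
```

Request:
{"method": "carry_out", "body": {"series": [[0, 0, -0.06, 0, 0, 0, 0.3], [0, 0, 0, 0, 0, 0, 0.3]]}}

```text
t: 13.6
tool_pos: [0.5231, 0.1238, 0.0595]
tool_rot: [-1.852, -2.536, 0.003]
contact_force: [-18.4, -2.9, 28.0]
opening: 0.0541
```

```bash
python3 st.py
```

```text
13.6 [0.5231 0.1238 0.0595] F [-18.4  -2.9  28. ] T [-0.35  2.55  0.01] yaw 0.31 tilt [-0.002 -0.001 -1.   ] q6 -0.22 0.0541
```

Request:
{"method": "carry_out", "body": {"series": [[-0.08, 0, 0.03, 0, 0, 0, 0.3], [0, 0, 0, 0, 0, 0, 0.3], [0, 0, 0, 0, 0, 0, 0.3]]}}

```text
t: 13.9
tool_pos: [0.5231, 0.1239, 0.0596]
tool_rot: [1.851, 2.534, 0.004]
contact_force: [-6.2, -1.2, 15.9]
opening: 0.0543
```

```bash
python3 st.py;python3 - <<'E'
from h import *
im=ctrl.get_image("side");x0,y0=290,230
c=np.array([.5233,.1243])
f=cv2.resize(im["frame"][y0:y0+75,x0:x0+100],None,fx=8,fy=8,interpolation=cv2.INTER_CUBIC)
cv2.imwrite("pics/home.png",f)
for n in("side","top"):
    i=im if n=="side" else ctrl.get_image(n)
    for k in("cap_top","filter_cap","cap_seat","gasket_box","tape_ptfe","retainer_ring"):
        print(n,k,[(px(m["position"]).round(1),round(m["p"],2)) for m in ctrl.mark_of(i,k)[:1]])
    for z in(.097,.102,.109): print(z,proj(i,[*c,z]).round(1))
    for z in(.055,.060): print(z,proj(i,[*c,z]).round(1))
E
```

```text
13.9 [0.5231 0.1239 0.0596] F [-6.2 -1.2 15.9] T [-0.21  0.95  0.02] yaw 0.309 tilt [ 0.004 -0.    -1.   ] q6 -0.21 0.0543
side cap_top [(array([327.9, 269.6]), 0.8)]
side filter_cap [(array([323.9, 281.6]), 0.68)]
side cap_seat [(array([323.5, 282.5]), 0.94)]
side gasket_box [(array([319.9, 259.4]), 0.7)]
side tape_ptfe [(array([372. , 238.2]), 0.64)]
side retainer_ring [(array([270.6, 284.6]), 0.86)]
0.097 [325.9 267.7]
0.102 [326.  265.8]
0.109 [326.1 263.1]
0.055 [325.6 283.1]
0.06 [325.6 281.4]
top cap_top [(array([341.7, 185. ]), 0.5)]
top filter_cap [(array([340.8, 188.4]), 0.64)]
top cap_seat []
top gasket_box []
top tape_ptfe [(array([268. , 263.7]), 0.83)]
top retainer_ring []
0.097 [342.3 183.5]
0.102 [342.4 183. ]
0.109 [342.5 182.1]
0.055 [341.3 188.2]
0.06 [341.4 187.6]
```

View pics/home.png

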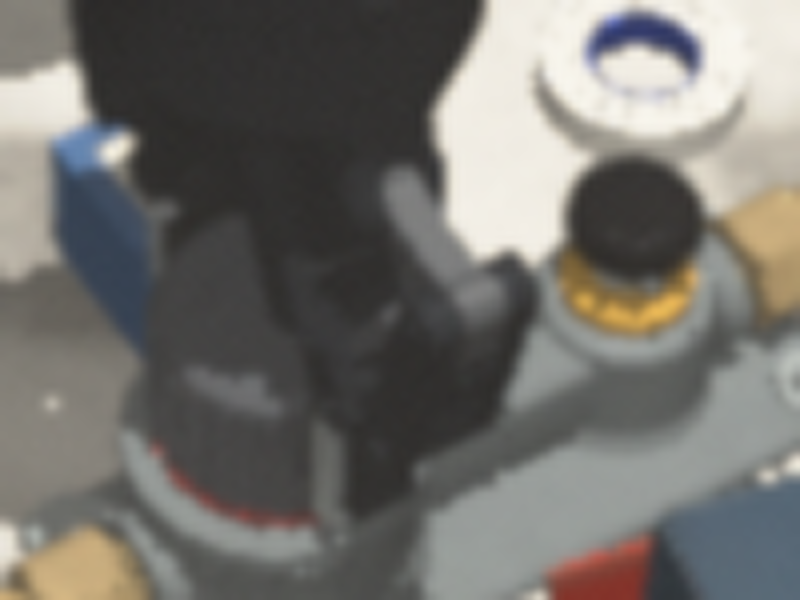

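Request:
{"method": "carry_out", "body": {"series": [[-0.03, 0, -0.03, 0, 0, 0, 0.3], [0, 0, 0, 0, 0, 0, 0.3], [0, 0, 0, 0, 0, 0, 0.3], [0, 0, 0, 0, 0, 0, 0.3], [0, 0, 0, 0, 0, 0, 0.3], [0, 0, 0, 0, 0, 0, 0.3]]}}

```text
t: 15.2
tool_pos: [0.5231, 0.1239, 0.0595]
tool_rot: [1.85, 2.533, 0.005]
contact_force: [-4.8, -2.1, 18.1]
opening: 0.0542
```

```bash
python3 st.py; python3 -c "
from station import ctrl
print(ctrl.finish_job())"
```

```text
15.2 [0.5231 0.1239 0.0595] F [-4.8 -2.1 18.1] T [-0.31  1.05  0.06] yaw 0.309 tilt [ 0.006 -0.    -1.   ] q6 -0.21 0.0542
the job is handed in; nothing more can be done
None
```

The primer has had its full stroke and the cap is turned in, pushed home and still held down. I handed the job in at 15.2 s of the 54 s allowed.

- **Primer:** I pressed it with shut fingers until the tip stood at z = 62.8 mm. There the force rose from 9 to 15 N without further travel, so it was on its stop. After I lifted off, the picture showed the push head back up.
- **Turning the cap:** I gripped it round the knurl and turned it clockwise under light down-pressure. It began to drop at about 0.57 rad. At about 0.67 rad it hung free, with the wrist feeling only the cap's weight.
- **Pushing it home:** The cap met a hard stop after about 11.5 mm of travel measured at the tool, against 12 mm nominal. I put the difference down to the fingertips shifting slightly as the grip tightened. At the stop, raising the push from 10 to 28 N moved it less than 0.1 mm, and the side picture shows the red band down on the shoulder.
- **Holding now:** The arm is pushing down with about 18 N (8 N is needed) and gripping with 90 N. About 5 N of sideways force remains.
- **Box, tape and ring:** I did not touch them. In the last look, the side camera marked all three and the top camera marked only the tape, with the box and ring not reported there. The box and tape marks were within about 3 pixels of the first look. The ring has no like-for-like comparison.

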